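Load the spring cap magazine

TASK

Load the two steel bearing caps into the spring magazine, one at a time: first the plain flat cap, then the one with the knob on top of it, knob up. Push each cap straight down against the spring platform until both side catches snap in over its rim, and let go of it there. Leave everything else on the bench where it is.

Things in the scene. Friction and masses are not known exactly. Their poses are not given: they have to be found in the camera images.
- magazine: Spring magazine for bearing caps, fixed: dark base 150 x 96 x 30 mm high; origin on the bench under its centre. Round an upright well on its z axis stand four steel guide rods (12 mm thick, tapered tops 106 mm high, centres at x, y = +-27, +-19.5 mm), 55 mm clear between them. Fingers fit in the 42 mm gaps on its +y and -y sides; the spring catches are on its +x and -x sides.
- catch_level (a point): Point on the well's axis, 78 mm above the bench, level with the flat undersides of the two catches. A cap set in the well comes to rest on the catches' sloping tops, its underside about 9 mm above this. Push it straight down (about 5 to 12 N) till its disc's top is about 5 mm below this, then let go: the catches snap over its rim and the spring lifts it against them.
- platform (a joint): How far the spring platform (50 mm steel disc in the well) has sunk, in m: 0 = top, its upper face 76 mm above the bench; limit 0.040. Spring 180 N/m, 4 N at the top. About 0.012 with the plain cap held under the catches, 0.024 with both.
- catch_a (a joint): Outward slide of the spring catch on the magazine's +x side, in m: 0 = fully in, up to 0.009 as a cap pushes it out; springs back. Nose 14 mm wide, its tip 22.5 mm from the well's axis, flat below, its top sloping up and outward to 90 mm above the bench. It slides on a dark pillar 86 mm high, out to 73 mm from the axis, its small tail knob to 90 mm.
- catch_b (a joint): The same for the catch on the magazine's -x side.
- plain_cap_mid (a point): Plain steel bearing cap lying flat on the bench: solid disc 52 mm across, 14 mm thick, flat top and bottom, about 0.16 kg. The point is its centre, half-way up (7 mm above its underside); z is its axis, up.
- knob_cap_mid (a point): Knobbed steel bearing cap standing on the bench: solid disc 52 mm across, 12 mm thick, with a round steel knob 20 mm across and 28 mm tall on the middle of its top (40 mm high in all), about 0.18 kg. The point is on its axis half-way up (20 mm above its underside, 8 mm above the disc's top, in the knob); z is its axis, up.
- puller: Bystander, to be left alone: the orange steel bearing puller (lying flat, 120 x 170 x 22 mm high); origin at its underside.
- oil_cup: Bystander, to be left alone: the brass lubricator cup (44 mm across, 66 mm high); origin at its underside.
- scraper: Bystander, to be left alone: the scraper with the boxwood handle (lying, 195 mm long, 26 mm high); origin at its underside.
- canister: Bystander, to be left alone: the small blue tin canister (72 mm across, 106 mm high); origin at its underside.
- race: Bystander, to be left alone: the loose pitted steel bearing race (an open ring 60 mm across, 16 mm high); origin at its underside.
- spanner: Bystander, to be left alone: the steel spanner (lying, 190 mm long); origin at its underside.
There are look-alikes about, which are no part of the job. There is more than one size of the magazine; the one meant has the size given above.

How it is judged:
On the way, in this order (a step that is already met when the one before it is completed fails the run):
1. the plain cap alone is held under both snapped-in catches, let go (z of plain_cap_mid in the frame of magazine between 0.067 and 0.073 m and horizontal distance between plain_cap_mid and magazine below 0.004 m and angle between plain_cap_mid's own z axis and vertical below 0.06 rad and value of joint each of catch_a, catch_b below 0.0015 m and horizontal distance between knob_cap_mid and magazine above 0.07 m and contact force between the fingers and plain_cap below 0.2 N), for 0.2 s.
2. the knobbed cap is held under both catches, on top of the plain cap (z of plain_cap_mid in the frame of magazine between 0.055 and 0.061 m and horizontal distance between each of plain_cap_mid, knob_cap_mid and magazine below 0.004 m and angle between each of plain_cap_mid, knob_cap_mid's own z axis and vertical below 0.06 rad and z of knob_cap_mid in the frame of magazine between 0.082 and 0.088 m and value of joint each of catch_a, catch_b below 0.0015 m), for 0.2 s.
At the end, for the whole second after the job is handed in: Both caps at rest in the magazine, within 4 mm of its axis, level to 0.06 rad: the knobbed cap (knob up) on the plain one, its disc under the catches; centre points 82-88 mm (knobbed) and 55-61 mm (plain) above the bench; both catches within 1.5 mm of fully in (all of step 2 and linear speed of each of plain_cap, knob_cap below 0.01 m/s); the robot touches nothing.
It fails at once if another thing on the bench is shifted by more than 30 mm (distance of any of puller, oil_cup, scraper, canister, race, spanner from where it was at the start of the episode above 0.03 m).
It also fails if it takes over 67 s, if anything falls off the work surface, if the arm or the gripper's body presses on something with over 40 N, if the wrist force passes 120 N, or if a joint passes its speed limit or range.

ROBOT

A 6-joint arm with a two-finger parallel gripper is mounted at the origin on the work surface. World frame = base frame: x ahead of the robot, y to its left, z up, the work surface at z = 0. Lengths are in m, angles in rad, forces in N, time in s.
With the tool pointing down it reaches from about 0.3 to 0.775 m from the base axis. Payload 14.6 kg.
Tool frame: the origin (TCP) lies between the finger pads; the fingertips stand 22 mm ahead of it and the grasp point (between the pads) lies 3 mm ahead of it; z points along the fingers, y is the direction in which the jaws open and shut (so a half turn about z gives the same grasp; the last joint's range is limited). The gripper opens to 94 mm and grips with 3 to 60 N. Pads are 16 mm wide; open, the fingers measure 119 mm over their backs; the gripper's body (75 mm by 177 mm) begins 78 mm behind the grasp point.
Start: joints at [-1.304, 0.3, 1.521, -0, 1.321, -0.067], TCP at [0.18, -0.52, 0.227] pointing down, gripper open.
Joint ranges: [-3.03, 3.03], [-0.79, 2.21], [0.23, 2.52], [-1.04, 4.18], [0, 3.07], [-2.55, 2.55]. Speed limits (rad/s): [2.22, 2.22, 2.57, 3.14, 3.14, 3.14].

INTERFACE

Orientations are given as [roll, pitch, yaw] about the fixed x, y, z axes, in that order (R = Rz(yaw) Ry(pitch) Rx(roll)).
In Python, from bench import env gives the robot as it stands.
- The arm moves only by the shell command python3 -m inch 'ROWS' [OPENING] [FORCE]. ROWS is JSON, one flat list of numbers, 4 for each row, row after row: the shift along the tool's x, y, z in m, then the turn about the tool's z in rad. A call has 1 to 10 rows; each row is the pose to reach, as a shift and turn from the pose commanded when the call began, along the tool's axes at that moment; what a row does not reach only later rows make up. A row lasts 1/8 s, in which the tool goes at most 62.5 mm and 10.7 degrees, less where a joint would pass 70% of its speed; a pose out of reach is approached as far as the arm can. A call with a gripper value outside its range is refused whole. OPENING is the opening, from 0 (shut) to 1 (fully open), set as the call begins (- or left out, the last holds). The fingers move at their own pace and stop on an object; FORCE is the grip in N (left out, the last holds). Time passes only in rows, so rows that repeat a pose let the fingers close. It gives the time, the measured TCP pose, the force and the opening at its end, in the units of the state.
- env.read_state(): the state, without advancing time (a new reading comes with each control period).
- env.camera(name): name is "side" or "top"; returns a dict with "color" (420x560x3 uint8, red, green, blue), "fx", "fy", "cx", "cy" (pixels), "T" (4x4, takes a point from camera to world coordinates). Camera axes: x right, y up, looking along -z (the intrinsics and any distortion apply to the point x, -y, -z); pixel columns grow to the right and rows downward; lengths in m; the calibration is good to about 2 mm. A picture is of the moment at which its call begins. There is no depth.
- env.sign_off(): hands the job in, once; it reports no verdict.
Trained networks look in the newest picture that a camera, given by its name, has taken for a name from the list of things; names that differ only in an ending like _2 or _b are one class to them, and where a whole thing is asked for, a point or a joint stands for the part that bears it (a point fixed in the world has none). Each returns a list of dicts, best first, with "conf" (0 to 1); they miss things now and then, are a little off and sometimes report something else, mostly with a low value. They report only what shows in the picture. A call takes as long as a camera call. They do not tell look-alikes from the thing itself.
- env.look_for(label, camera): "point" ([x, y, z] in m, in world coordinates, good to about 4 mm: the middle of the surface that is visible of it).
- env.trace(label, camera): "pixels" (420x560 bool, what is visible of it).
The state is a dict: "t": time; "joints": joint angles; "qd": joint speeds; "joint_efforts": joint torques, N m; "position": TCP position; "ee_rot": TCP orientation; "ft_force": force on the tool from outside, world axes, zero at the start; "ft_torque": the same for the moment, N m; "width": finger opening in m.
Only numpy, scipy, OpenCV 4.12 (cv2) and the standard library are available. Lean on these libraries where they do the work, as an engineer would, in place of code of your own. Each camera call takes 0.05 s, during which the arm holds its last target.

## Working session

There is one attempt and no reset: what is moved stays moved. The work goes in short steps, Python scripts to look and compute and a shell command to move; the robot and the scene stay as the last step left them, time stands still between calls to the robot, and variables do not carry over. Pictures are saved under pics/ and viewed, and the job is handed in when it is done.

```bash
ls; mkdir -p pics; python3 - <<'E'
from bench import env
import cv2
s=env.read_state(); print(s)
for c in("top","side"):
    im=env.camera(c); cv2.imwrite(f"pics/{c}0.png",im["color"][:,:,::-1]); print(c,im["fx"],im["fy"],im["cx"],im["cy"],im["T"].tolist(),[k for k in im])
    for l in ["magazine","plain_cap_mid","knob_cap_mid","catch_a","platform","race"]:
        print(l,[(round(d["conf"],2),[round(float(x),3) for x in d["point"]]) for d in env.look_for(l,c)])
E
```

```text
pics
{'t': 0.0, 'joints': array([-1.30361962e+00,  3.00453423e-01,  1.52157737e+00, -2.71074413e-05,
        1.32069924e+00, -6.66108820e-02]), 'qd': array([ 0.0001048 , -0.00098917,  0.00074691,  0.0004234 ,  0.00149998,
       -0.00143132]), 'joint_efforts': array([-3.95842537e-03, -5.31817281e+01, -3.52734482e+01,  7.07033440e-02,
        2.44013371e-02, -5.81030963e-05]), 'position': array([ 0.18011594, -0.51942089,  0.22689758]), 'ee_rot': array([-3.14045605e+00, -4.95076794e-05,  3.33794282e-01]), 'ft_force': array([-0.90111391, -0.20732512, -0.26189238]), 'ft_torque': array([-0.03644587,  0.04919117,  0.0202773 ]), 'width': 0.09407626057932873}
top 498.67933131898013 498.67933131898013 279.64044020202226 209.48655175996785 [[-0.00881662738793778, 0.995067345228131, -0.09880913693653004, 0.3460647623253661], [-0.9999601973569484, -0.00890862906925027, -0.0004899285248004921, 0.028154953663770237], [-0.0013677658261450672, 0.09880088455447243, 0.9951062829808173, 1.610199547455113], [0.0, 0.0, 0.0, 1.0]] ['color', 'fx', 'fy', 'cx', 'cy', 'T']
magazine [(0.91, [0.56, 0.028, 0.032
[... 686 characters left out ...]
020037365978854783, 0.7082757895135012, 0.7056514082418145, 0.9164876654620222], [0.0, 0.0, 0.0, 1.0]] ['color', 'fx', 'fy', 'cx', 'cy', 'T']
magazine [(0.82, [0.264, 0.416, 0.104]), (0.75, [0.551, 0.043, 0.032]), (0.61, [0.319, -0.352, 0.045])]
plain_cap_mid [(0.7, [0.491, 0.26, 0.01])]
knob_cap_mid [(0.64, [0.499, -0.173, 0.008]), (0.27, [0.794, 0.021, 0.011])]
catch_a [(0.75, [0.331, 0.419, 0.112]), (0.66, [0.607, 0.027, 0.08]), (0.63, [0.174, 0.394, 0.117]), (0.57, [0.502, 0.039, 0.082]), (0.41, [0.363, -0.37, 0.118])]
platform [(0.87, [0.248, 0.409, 0.11]), (0.76, [0.284, -0.369, 0.108]), (0.75, [0.56, 0.036, 0.073]), (0.15, [0.365, -0.172, 0.011])]
race [(0.58, [0.371, -0.169, 0.011])]
```

View pics/top0.png

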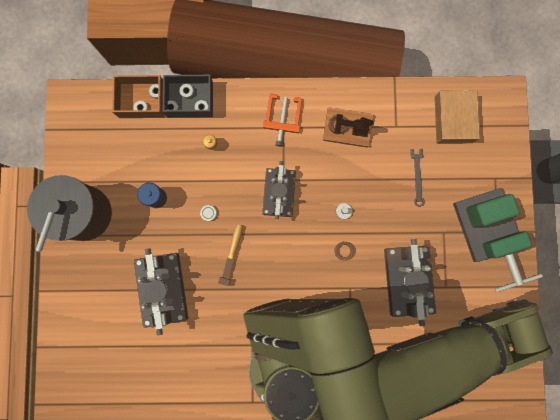

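View pics/side0.png

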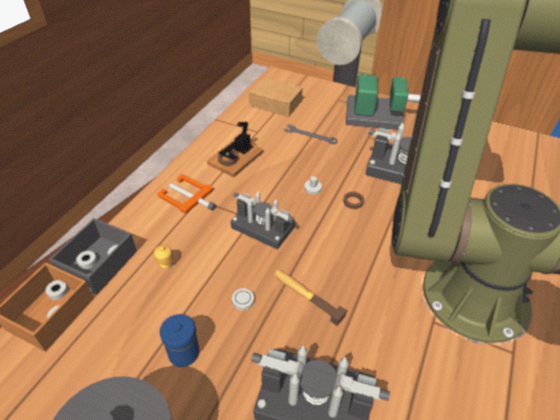

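The candidates are as follows.
- **Magazine:** top (279,190), (160,290) or (410,283). The last two look larger, with parts about 115 mm high, so I take (279,190).
- **Plain cap:** (208,213). The rings in the bins at (140,107), (186,90) and (201,104), and the race at (345,250), could be mistaken for it.
- **Knob cap:** (344,211).

I'll check these in close crops.

```bash
cat > h.py <<'E'
import numpy as np, cv2
from bench import env
def ray(im,u,v):
    T=np.array(im["T"]); d=np.array([(u-im["cx"])/im["fx"],-(v-im["cy"])/im["fy"],-1.0])
    return T[:3,3],T[:3,:3]@d
def px2w(im,u,v,z):
    o,d=ray(im,u,v); return o+d*(z-o[2])/d[2]
def w2px(im,p):
    T=np.array(im["T"]); c=T[:3,:3].T@(np.array(p,float)-T[:3,3])
    return np.array([im["cx"]+im["fx"]*c[0]/-c[2], im["cy"]-im["fy"]*c[1]/-c[2]])
def crop(im,u,v,r,name,pts=(),s=None):
    c=im["color"][:,:,::-1]; u,v=int(u),int(v)
    u0,v0=max(u-r,0),max(v-r,0); c=c[v0:v+r,u0:u+r]; s=s or 380//(2*r)
    c=cv2.resize(c,None,fx=s,fy=s,interpolation=cv2.INTER_CUBIC)
    for p in pts:
        q=w2px(im,p); cv2.circle(c,(int((q[0]-u0+.5)*s),int((q[1]-v0+.5)*s)),2,(0,0,255),-1)
    if name: cv2.imwrite(name,c)
    return c
E
python3 - <<'E'
from h import *
t=env.camera("top"); s=env.camera("side")
row=lambda im,L:np.hstack([cv2.resize(crop(im,u,v,r,None),(380,290)) for u,v,r in L])
a=row(t,[(279,190,36),(208,213,20)]);b=row(t,[(344,211,20),(160,290,50)])
cv2.imwrite("pics/ct.png",np.vstack([a,b]))
a=row(s,[(263,218,40),(243,299,20)]);b=row(s,[(313,186,20),(318,385,40)])
cv2.imwrite("pics/cs.png",np.vstack([a,b]))
for im,c in((t,"top"),(s,"side")):
  for l in ["plain_cap_mid","knob_cap_mid","platform","magazine"]:
    for d in env.trace(l,c):
        m=d["pixels"]; v,u=np.nonzero(m); print(c,l,round(d["conf"],2),u.mean().round(1),v.mean().round(1),u.min(),u.max(),v.min(),v.max(),m.sum())
E
```

```text
top plain_cap_mid 0.62 207.6 213.2 200 216 205 222 232
top knob_cap_mid 0.66 343.3 210.7 336 351 203 218 213
top platform 0.72 154.8 291.1 143 167 280 302 421
top platform 0.72 416.2 281.3 404 428 271 292 451
top platform 0.51 278.7 190.1 272 286 184 196 164
top platform 0.27 417.6 177.2 412 423 150 203 304
top magazine 0.96 278.6 191.6 262 295 162 218 1473
top magazine 0.85 409.7 281.1 385 434 239 324 3228
top magazine 0.73 160.3 289.7 133 187 248 334 3310
side plain_cap_mid 0.81 242.9 299.5 232 253 289 310 389
side plain_cap_mid 0.59 262.3 220.9 231 296 193 249 2348
side knob_cap_mid 0.76 313.0 186.3 305 321 177 194 214
side knob_cap_mid 0.47 180.2 340.3 160 199 314 367 1630
side platform 0.75 317.8 381.4 300 336 361 404 1258
side platform 0.58 261.5 211.3 254 271 202 223 240
side platform 0.54 404.1 149.5 398 410 137 163 257
side magazine 0.7 262.3 220.8 231 295 192 249 2331
side magazine 0.63 312.8 388.8 251 390 347 419 7188
```

View pics/ct.png

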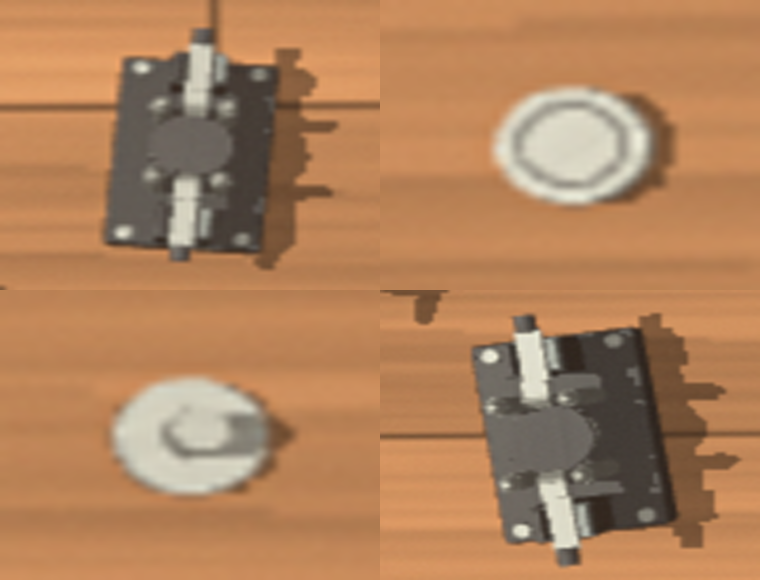

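View pics/cs.png

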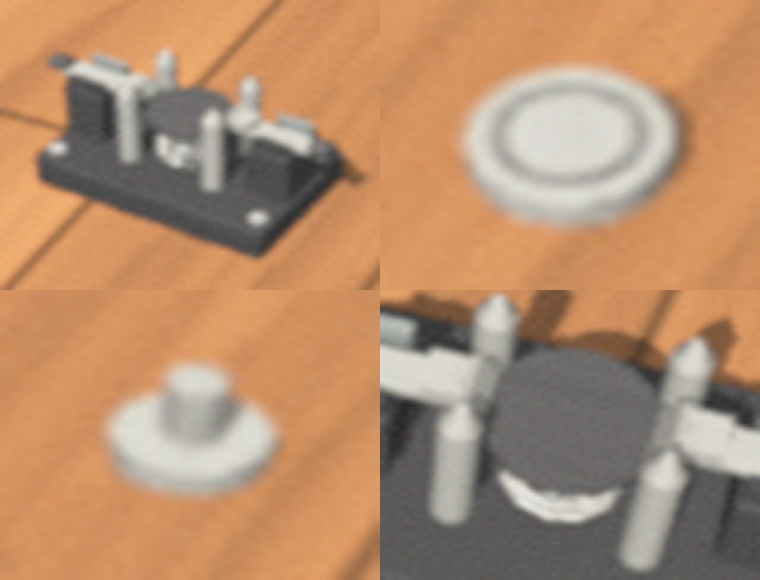

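The top and side crops agree. The small magazine is at top (279,190) and side (263,218). The plain grooved disc is at top (208,213) and side (243,299). The knobbed cap is at top (344,211) and side (313,186). Next I fit the poses.

```bash
cat > fit.py <<'E'
from h import *
from scipy.optimize import least_squares
t=env.camera("top"); s=env.camera("side")
def cyl(x,y,z0,z1,r):
    a=np.linspace(0,2*np.pi,60); return np.vstack([np.c_[x+r*np.cos(a),y+r*np.sin(a),0*a+z] for z in(z0,z1)])
def capmask_center(l,c,im,top,z):
    d=env.trace(l,c)[0]["pixels"]; v,u=np.nonzero(d); obs=np.array([u.mean(),v.mean()])
    def f(p):
        parts=[cyl(p[0],p[1],0,top,.026)]+([cyl(p[0],p[1],.012,.04,.01)] if 'knob' in l else [])
        m=np.zeros((840*2,1120*2),np.uint8)
        for P in parts:
            q=np.array([w2px(im,x) for x in P]); h=cv2.convexHull(np.round((q+.5)*4).astype(np.int32)); cv2.fillConvexPoly(m,h,1)
        vv,uu=np.nonzero(m); return np.array([uu.mean(),vv.mean()])/4-.5+.125-obs, len(uu)/16
    g=px2w(im,*obs,z)[:2]
    r=least_squares(lambda p:f(p)[0],g,diff_step=.01)
    return r.x, d.sum(), f(r.x)[1]
for l,top in(("plain_cap_mid",.014),("knob_cap_mid",.012)):
    for im,c in((t,"top"),(s,"side")): print(l,c,*capmask_center(l,c,im,top,.01))
# magazine, manual rod tips in top: 
def pts(p,L):
    c,sn=np.cos(p[2]),np.sin(p[2]); L=np.array(L,float); return np.c_[p[0]+c*L[:,0]-sn*L[:,1],p[1]+sn*L[:,0]+c*L[:,1],L[:,2]]
def run(im,L,obs):
    obs=np.array(obs)
    f=lambda p:(np.array([w2px(im,x) for x in pts(p,L)])-obs).ravel()
    r=least_squares(f,[.56,.03,0],loss="soft_l1"); return r.x, r.fun.reshape(-1,2).round(1).tolist()
# image up=+x, left=+y
rods=[(.027,.0195,.106),(.027,-.0195,.106),(-.027,.0195,.106),(-.027,-.0195,.106)]
base=[(.075,.048,.03),(.075,-.048,.03),(-.075,-.048,.03),(-.075,.048,.03)]
K=lambda a:[(243+x/5.278-.5,154+y/4.028-.5) for x,y in a]
print(run(t,rods,K([(160,104),(228,106),(150,175),(220,181)])))
print(run(t,base,K([(125,58),(278,66),(262,250),(106,243)])))
KS=lambda a:[(223+x/4.75-.5,178+y/3.625-.5) for x,y in a]
print(run(s,[rods[0],rods[1],rods[2],rods[3]],KS([(127,82),(167,52),(212,110),(250,78)])))
print(run(s,[base[0],base[3],base[2]],KS([(40,155),(262,232),(340,155)])))
E
python3 fit.py
```

```text
plain_cap_mid top [0.49753985 0.26072898] 178 221.8125
plain_cap_mid side [0.49564255 0.25878504] 388 410.5
knob_cap_mid top [ 0.50032749 -0.17645965] 184 218.625
knob_cap_mid side [ 0.49738127 -0.17875966] 199 243.5
(array([ 0.5592618 ,  0.03208768, -0.09685473]), [[0.0, 0.0], [-0.1, 0.6], [0.3, -0.1], [-0.2, -0.5]])
(array([ 0.56014307,  0.03040706, -0.07832975]), [[-0.4, -0.3], [0.4, -0.3], [0.3, 0.5], [-0.3, 0.1]])
(array([ 0.56065149,  0.02834874, -0.09678219]), [[0.0, 0.1], [-0.1, -0.4], [-0.0, 0.3], [0.0, -0.0]])
(array([ 0.56018082,  0.02721852, -0.0960652 ]), [[-1.2, -0.2], [-0.1, 1.0], [1.9, -0.9]])
```

```bash
cat >> h.py <<'E'
def go(x,y,z,yaw=None):
    s=env.read_state(); p=np.array(s["position"]); r=s["ee_rot"]; a=r[2]
    d=np.array([x,y,z])-p
    print("t",round(s["t"],2),"pos",p.round(4),"rot",np.round(r,4),"F",np.round(s["ft_force"],2),"w",round(s["width"],4))
    print("shift",np.round([np.cos(a)*d[0]+np.sin(a)*d[1],np.sin(a)*d[0]-np.cos(a)*d[1],-d[2]],4),"turn",None if yaw is None else round(a-yaw,3), "rows>=",np.linalg.norm(d)/.0625)
E
python3 -c "
from h import *
go(.4965,.26,.14,-.093)"
```

```text
t 1.5 pos [ 0.1802 -0.5196  0.2275] rot [ 3.1416 -0.      0.3338] F [ 0.05  0.47 -0.55] w 0.0941
shift [ 0.5543 -0.633   0.0875] turn 0.427 rows>= 13.534162756990302
```

```bash
python3 -m inch '[0.04,-0.045,0,0.06, 0.08,-0.09,0,0.12, 0.12,-0.137,0,0.18, 0.16,-0.183,0,0.24, 0.2,-0.228,0,0.3, 0.24,-0.274,0,0.36, 0.28,-0.32,0,0.42, 0.32,-0.365,0,0.427, 0.36,-0.411,0,0.427, 0.4,-0.457,0,0.427]' 1; python3 -c "
from h import *
go(.4965,.26,.14,-.093)"
```

```text
t: 2.75
position: [0.4088, 0.0453, 0.2278]
ee_rot: [-3.142, -0.001, -0.093]
ft_force: [1.0, -1.3, -0.6]
width: 0.0937
t 2.75 pos [0.4088 0.0453 0.2278] rot [-3.1415e+00 -1.1000e-03 -9.3000e-02] F [ 1.04 -1.3  -0.61] w 0.0937
shift [ 0.0674 -0.2219  0.0878] turn -0.0 rows>= 3.9675080103263616
```

```bash
python3 -m inch '[0.016,-0.055,0,0, 0.033,-0.11,0.01,0, 0.05,-0.165,0.04,0, 0.067,-0.222,0.08,0, 0.067,-0.222,0.12,0, 0.067,-0.222,0.14,0, 0.067,-0.222,0.14,0, 0.067,-0.222,0.14,0]'; python3 - <<'E'
from h import *
go(.4965,.26,.024)
t=env.camera("top"); s=env.camera("side")
a=crop(t,208,213,50,None,[(.4965,.26,.014)],4);b=crop(s,243,285,50,None,[(.4965,.26,.014)],4)
cv2.imwrite("pics/p1.png",np.hstack([a,b]))
E
```

```text
t: 3.75
position: [0.4963, 0.2581, 0.0887]
ee_rot: [-3.141, -0.001, -0.093]
ft_force: [-0.9, -0.1, -0.0]
width: 0.0943
t 3.75 pos [0.4963 0.2581 0.0887] rot [-3.1408e+00 -1.5000e-03 -9.3400e-02] F [-0.88 -0.13 -0.01] w 0.0943
shift [ 0.     -0.0019  0.0647] turn None rows>= 1.0356433207919242
```

View pics/p1.png

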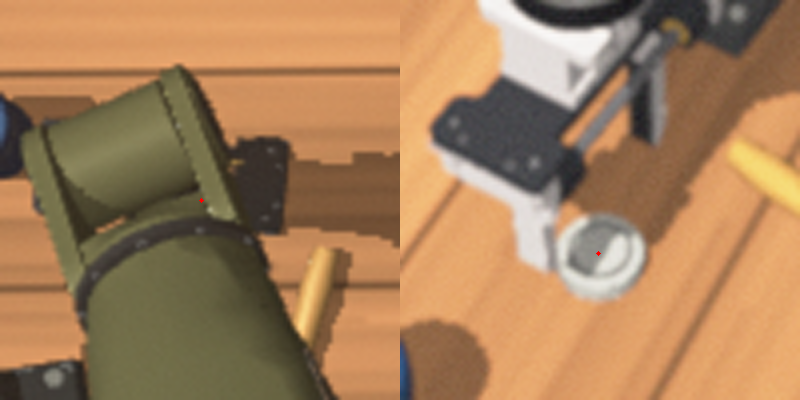

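The side crop shows the plain cap at about (242,298) between the open fingers. The top view is hidden by the arm. I'll descend and grip.

```bash
python3 -m inch '[0,-0.002,0.04,0, 0,-0.002,0.064,0, 0,-0.002,0.064,0]' 1; python3 -m inch '[0,0,0,0,0,0,0,0,0,0,0,0,0,0,0,0,0,0,0,0,0,0,0,0]' 0.4 50;  python3 - <<'E'
from h import *
go(.4965,.26,.024)
s=env.camera("side")
crop(s,243,285,50,"pics/p2.png",[(.4965,.26,.014)],5)
E
```

```text
t: 4.22
position: [0.4964, 0.2601, 0.0237]
ee_rot: [-3.141, -0.001, -0.093]
ft_force: [-0.6, -0.6, 0.7]
width: 0.0939
t: 4.97
position: [0.4959, 0.2599, 0.0235]
ee_rot: [3.141, 0.0, -0.093]
ft_force: [-0.3, -0.7, 2.5]
width: 0.0509
t 4.97 pos [0.4959 0.2599 0.0235] rot [ 3.1414e+00  1.0000e-04 -9.3200e-02] F [-0.26 -0.74  2.51] w 0.0509
shift [ 0.0005 -0.0001 -0.0005] turn None rows>= 0.012133912244534101
```

View pics/p2.png

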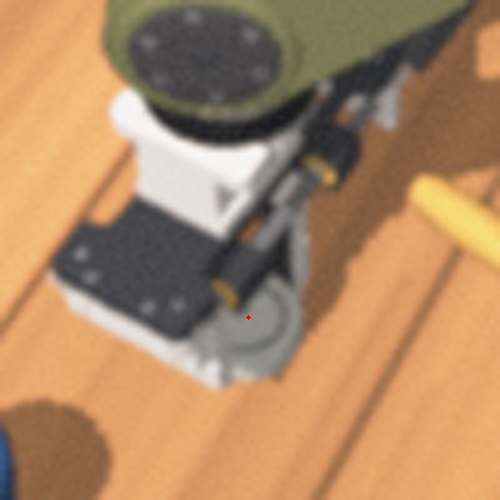

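```bash
python3 -m inch '[0,0,-0.03,0, 0,0,-0.08,0, 0,0,-0.136,0, 0,0,-0.136,0]'; python3 - <<'E'
from h import *
go(.560,.030,.16,-.093)
s=env.camera("side")
crop(s,243,265,50,"pics/p3.png",[(.4965,.26,.15)],5)
E
```

```text
t: 5.52
position: [0.4974, 0.2607, 0.1634]
ee_rot: [-3.138, -0.006, -0.093]
ft_force: [0.2, 0.1, -3.1]
width: 0.0508
t 5.53 pos [0.4974 0.2607 0.1634] rot [-3.138  -0.0062 -0.0931] F [ 0.24  0.14 -3.06] w 0.0508
shift [0.0838 0.2239 0.0034] turn -0.0 rows>= 3.825679867998463
```

View pics/p3.png

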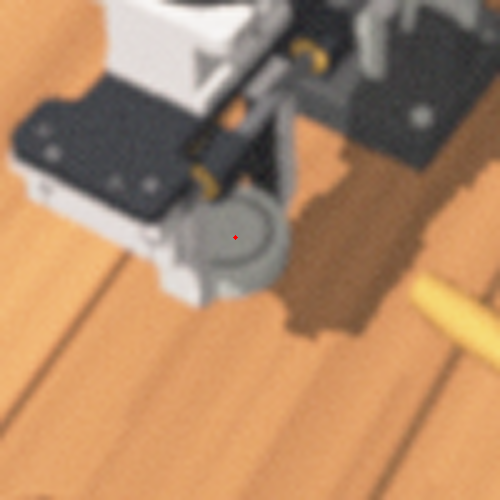

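```bash
python3 -m inch '[0.018,0.05,0,0, 0.036,0.1,0,0, 0.054,0.15,0,0, 0.072,0.2,0.003,0, 0.0838,0.2239,0.003,0, 0.0838,0.2239,0.003,0, 0.0838,0.2239,0.003,0]'; python3 - <<'E'
from h import *
go(.560,.030,.15,-.093)
s=env.camera("side"); t=env.camera("top")
cap=[(.56+.026*np.cos(a),.03+.026*np.sin(a),.15) for a in np.linspace(0,6.28,24)]
b=crop(s,265,200,50,None,[],8)
c=crop(s,265,200,50,None,cap,8)
cv2.imwrite("pics/p4.png",b[100:700]); cv2.imwrite("pics/p4o.png",c[100:700])
crop(t,279,190,60,"pics/p4t.png",[],5)
E
```

```text
t: 6.45
position: [0.5579, 0.03, 0.1552]
ee_rot: [-3.142, 0.002, -0.093]
ft_force: [0.9, -0.2, -2.1]
width: 0.051
t 6.45 pos [0.5579 0.03   0.1552] rot [-3.1416e+00  2.1000e-03 -9.2900e-02] F [ 0.94 -0.24 -2.08] w 0.051
shift [ 0.0021 -0.0002  0.0052] turn 0.0 rows>= 0.09005261193254593
```

View pics/p4.png

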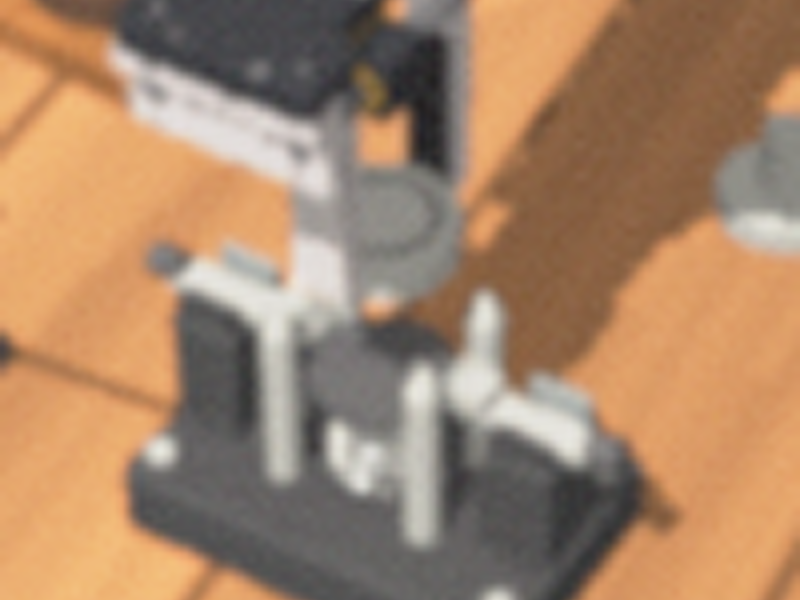

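View pics/p4t.png

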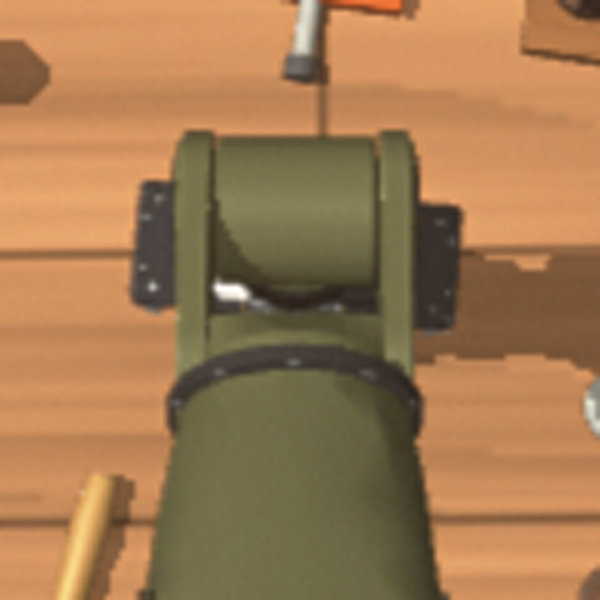

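```bash
cat > ov.py <<'E'
from h import *
import sys
def overlay(cx,cy,zb,zt,name,center=(265,200),r=50,s=8,mag=(.5606,.0283,-.097),cut=(100,700),knob=False):
    im=env.camera("side"); u0,v0=center[0]-r,center[1]-r
    c=crop(im,*center,r,None,(),s)
    def poly(P,col):
        q=np.array([w2px(im,p) for p in P]); q=((q-[u0,v0]+.5)*s).astype(np.int32); cv2.polylines(c,[q],False,col,1)
    A=np.linspace(0,2*np.pi,73)
    for z in(zb,zt): poly([(cx+.026*np.cos(a),cy+.026*np.sin(a),z) for a in A],(0,0,255))
    C,S=np.cos(mag[2]),np.sin(mag[2]); W=lambda x,y,z:(mag[0]+C*x-S*y,mag[1]+S*x+C*y,z)
    for x in(-.027,.027):
        for y in(-.0195,.0195):
            poly([W(x,y,.03),W(x,y,.106)],(255,255,0))
            poly([W(x+.006*np.cos(a),y+.006*np.sin(a),.03) for a in A],(255,255,0))
    poly([W(.025*np.cos(a),.025*np.sin(a),.076) for a in A],(0,255,0))
    poly([W(x,y,.03) for x,y in((.075,.048),(.075,-.048),(-.075,-.048),(-.075,.048),(.075,.048))],(255,255,0))
    cv2.imwrite(name,c[cut[0]:cut[1]])
if __name__=="__main__":
    st=env.read_state(); p=st["position"]; a=float(sys.argv[2]); b=float(sys.argv[3]);print(p, st["ee_rot"],st["ft_force"])
    zm=p[2]-.0165
    overlay(p[0]+a,p[1]+b,zm-.007,zm+.007,sys.argv[1])
E
python3 ov.py pics/o1.png 0 0
```

```text
[0.55809009 0.03028047 0.15587853] [-3.14153676e+00  9.96976044e-04 -9.20001183e-02] [ 1.33212578  0.64789353 -1.94941347]
```

View pics/o1.png

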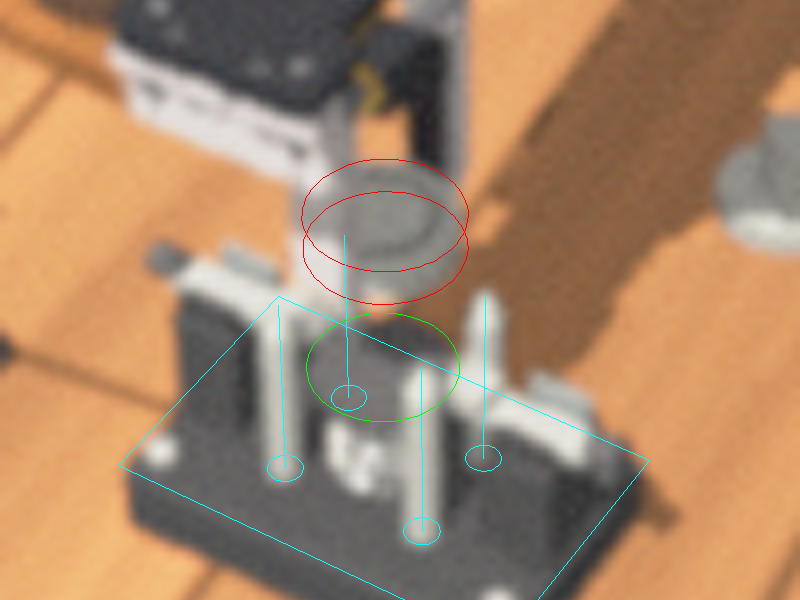

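```bash
python3 -m inch '[0.0015,0,0.01,0, 0.0015,0,0.021,0, 0.0015,0,0.021,0, 0.0015,0,0.021,0]'; python3 ov.py pics/o2.png 0.001 0
```

```text
t: 7.1
position: [0.5601, 0.0292, 0.1355]
ee_rot: [3.142, 0.0, -0.093]
ft_force: [0.3, 0.7, -1.7]
width: 0.0511
[0.56006924 0.02916525 0.13546767] [ 3.14159027e+00  2.98453933e-05 -9.31679313e-02] [ 0.25258182  0.73141704 -1.66993433]
```

View pics/o2.png

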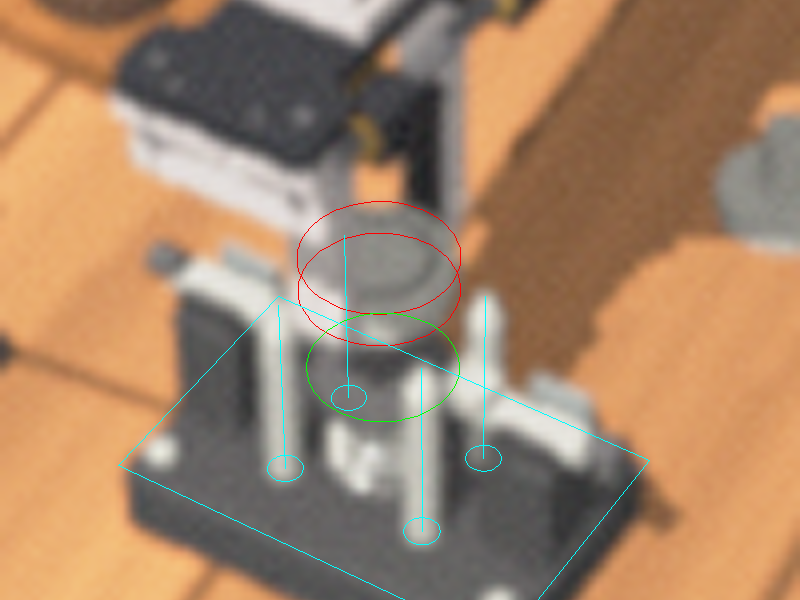

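In the side view the cap (outline centre about (381,262) in the crop) sits on the well axis to within about 1 mm. I descend in small steps and watch the force.

```bash
python3 -m inch '[-0.0005,0,0.004,0, -0.0005,0,0.008,0, -0.0005,0,0.012,0, -0.0005,0,0.012,0]'; python3 -m inch '[0,0,0.003,0, 0,0,0.006,0, 0,0,0.008,0, 0,0,0.008,0]'; python3 ov.py pics/o3.png 0.0005 0
```

```text
t: 7.65
position: [0.5594, 0.0292, 0.123]
ee_rot: [3.142, 0.001, -0.093]
ft_force: [-0.2, 0.2, -1.0]
width: 0.0514
t: 8.15
position: [0.5595, 0.0292, 0.1153]
ee_rot: [3.142, 0.0, -0.093]
ft_force: [-0.1, -0.6, -1.1]
width: 0.051
[0.55947449 0.02916463 0.11527956] [ 3.14157712e+00  2.72596539e-04 -9.32524179e-02] [-0.12005397 -0.64937975 -1.07745211]
```

View pics/o3.png

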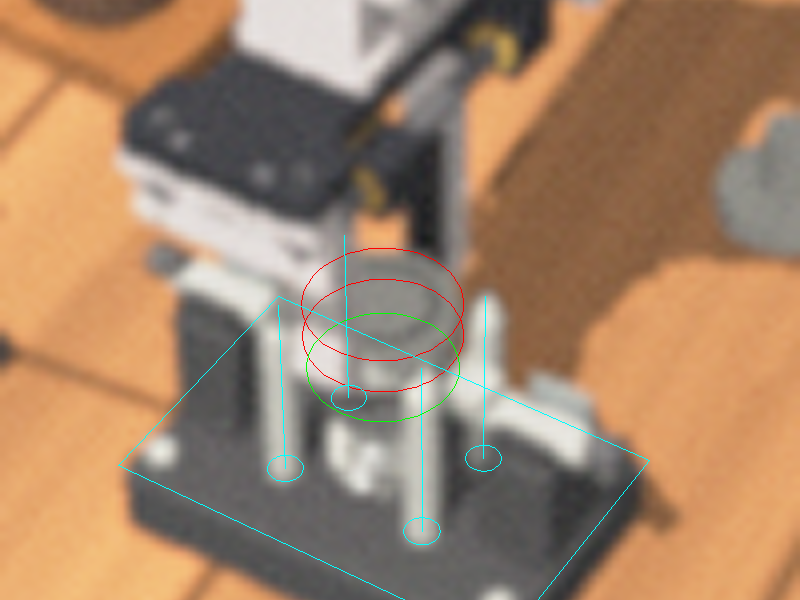

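The cap is between the rods with no side force. Now I push.

```bash
python3 -m inch '[0,0,0.004,0, 0,0,0.008,0, 0,0,0.012,0, 0,0,0.016,0, 0,0,0.016,0]'; python3 -m inch '[0,0,0.004,0, 0,0,0.008,0, 0,0,0.012,0, 0,0,0.015,0, 0,0,0.015,0, 0,0,0.015,0]'; python3 ov.py pics/o4.png 0.0005 0
```

```text
t: 8.82
position: [0.5594, 0.0292, 0.099]
ee_rot: [3.142, 0.0, -0.093]
ft_force: [0.3, -0.7, -0.8]
width: 0.0509
t: 9.57
position: [0.5596, 0.0291, 0.0846]
ee_rot: [-3.142, -0.0, -0.093]
ft_force: [1.0, -0.5, 3.3]
width: 0.0509
[0.55961596 0.02914531 0.08457941] [-3.14157196e+00 -2.15815865e-04 -9.32309905e-02] [ 1.00324866 -0.46850932  3.34993415]
```

View pics/o4.png

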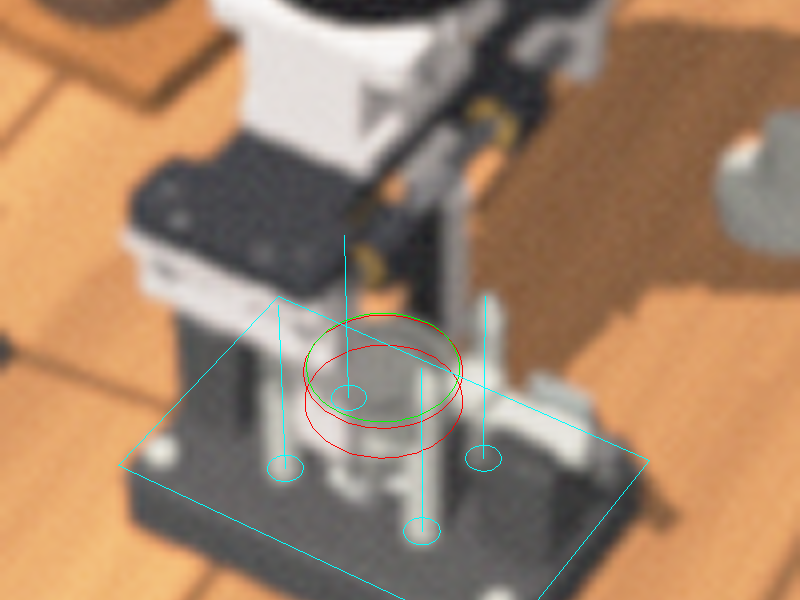

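```bash
python3 -m inch '[0,0,0.003,0, 0,0,0.003,0, 0,0,0.003,0]'; python3 - <<'E'
from h import *
go(.56,.03,.0825)
s=env.camera("side")
crop(s,265,215,38,"pics/o5.png",[],10)
E
```

```text
t: 10.0
position: [0.5596, 0.0291, 0.0815]
ee_rot: [3.142, -0.0, -0.093]
ft_force: [1.0, -1.4, 4.7]
width: 0.0508
t 10.0 pos [0.5596 0.0291 0.0815] rot [ 3.1416e+00 -1.0000e-04 -9.3200e-02] F [ 0.98 -1.38  4.7 ] w 0.0508
shift [ 0.0003 -0.0009 -0.001 ] turn None rows>= 0.0221011702481593
```

View pics/o5.png

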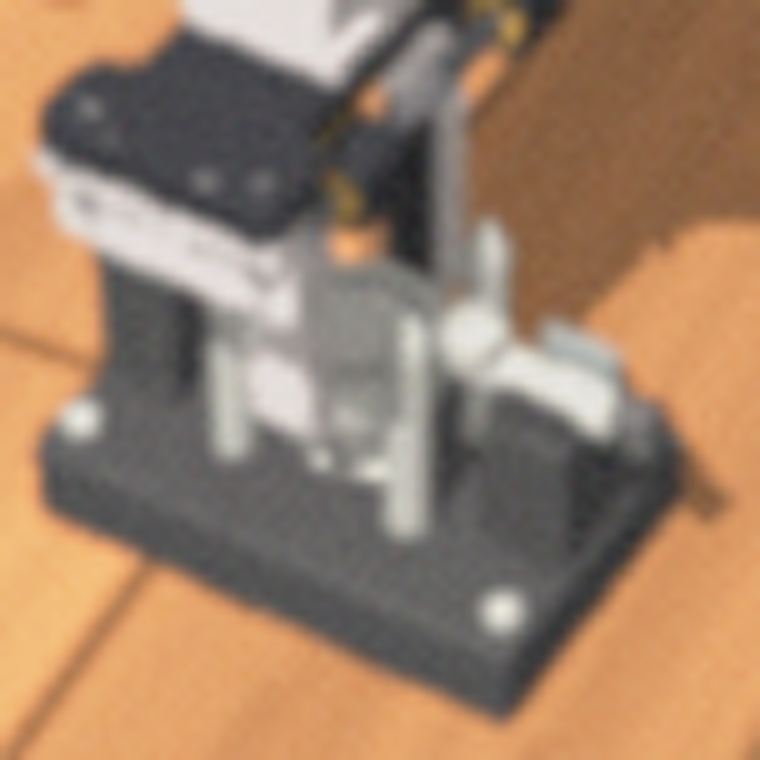

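The force rose with depth as the spring predicts. Next I release, wait, and lift clear.

```bash
python3 -m inch '[0,0,0,0,0,0,0,0,0,0,0,0,0,0,0,0,0,0,0,0]' 1; python3 -m inch '[0,0,-0.03,0, 0,0,-0.08,0, 0,0,-0.13,0, 0,0.05,-0.13,0, 0,0.1,-0.13,0, 0,0.15,-0.13,0, 0,0.2,-0.13,0, 0,0.2,-0.13,0]'; python3 - <<'E'
from h import *
go(.499,-.1775,.14,-.093)
s=env.camera("side");t=env.camera("top")
a=crop(s,262,215,36,None,[],8);b=crop(t,279,190,36,None,[],8)
cv2.imwrite("pics/o6.png",cv2.resize(np.hstack([a,b]),(800,400)))
crop(t,320,200,90,"pics/o6t.png",[],3)
for im,c in((t,"top"),(s,"side")):
  for d in env.look_for("plain_cap_mid",c)+env.look_for("knob_cap_mid",c): print(c,round(d["conf"],2),np.round(d["point"],3))
E
```

```text
t: 10.68
position: [0.5595, 0.0292, 0.0814]
ee_rot: [-3.142, 0.0, -0.093]
ft_force: [-1.1, -1.2, -0.1]
width: 0.0932
t: 11.68
position: [0.5403, -0.1726, 0.2113]
ee_rot: [3.141, 0.0, -0.097]
ft_force: [-0.2, 0.9, -1.3]
width: 0.0942
t 11.68 pos [ 0.5403 -0.1726  0.2113] rot [ 3.1414e+00  3.0000e-04 -9.6900e-02] F [-0.25  0.86 -1.27] w 0.0942
shift [-0.0407  0.0088  0.0713] turn -0.004 rows>= 1.320262530997103
top 0.55 [0.562 0.033 0.077]
side 0.58 [0.556 0.04  0.074]
side 0.68 [ 0.495 -0.173  0.007]
```

View pics/o6.png

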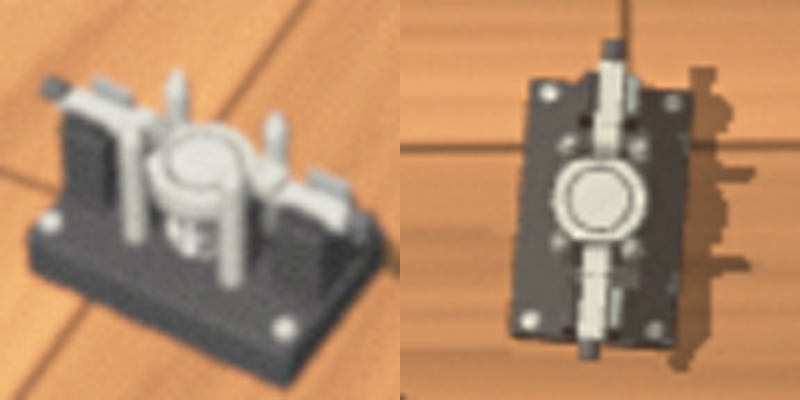

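View pics/o6t.png

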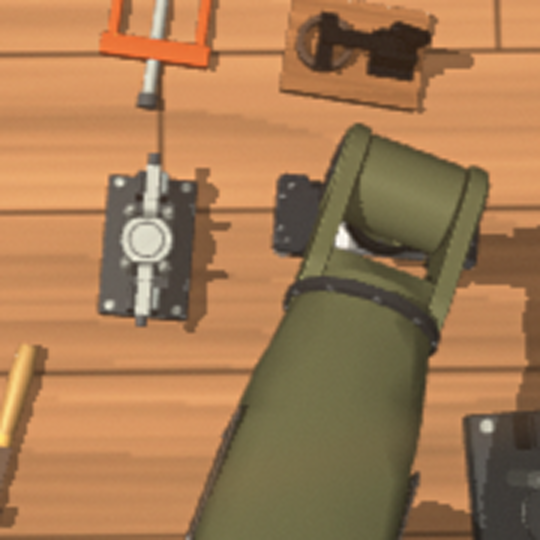

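```bash
python3 - <<'E'
from h import *
from ov import overlay
overlay(.5606,.0283,.064,.078,"pics/o7.png",center=(264,213),r=38,s=10,cut=(100,660))
overlay(.5606,.0283,.087,.101,"pics/o8.png",center=(264,213),r=38,s=10,cut=(100,660))
E
```

```text
(no output)
```

View pics/o7.png

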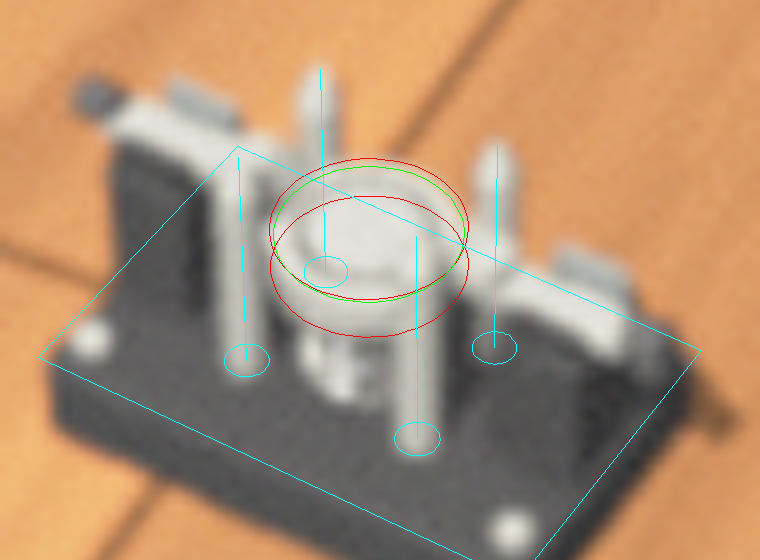

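View pics/o8.png

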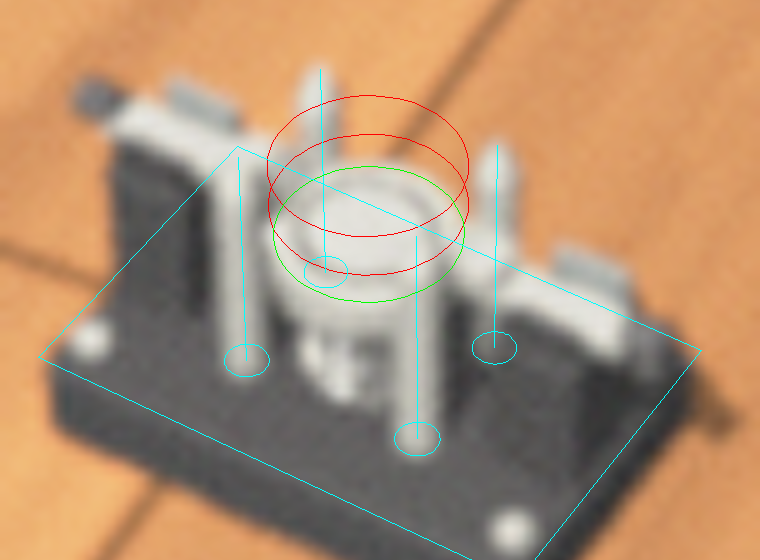

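The outline for a cap top at 78 mm matches (lower edge at about row 325 in the crop), and the 101 mm one does not. Both catch tails are back in, so the plain cap is latched. Next is the knob cap.

```bash
python3 -c "
from h import *
go(.499,-.1775,.0355,-.093)"
```

```text
t 12.07 pos [ 0.5411 -0.1692  0.2115] rot [ 3.1416e+00 -1.0000e-04 -9.2000e-02] F [ 0.06 -0.95 -1.23] w 0.0939
shift [-0.0412  0.0122  0.176 ] turn 0.001 rows>= 2.898834593785406
```

```bash
python3 -m inch '[-0.02,0.006,0.03,0, -0.041,0.012,0.08,0, -0.041,0.012,0.12,0, -0.041,0.012,0.12,0, -0.041,0.012,0.12,0]'; python3 - <<'E'
from h import *
go(.499,-.1775,.0355,-.093)
s=env.camera("side")
crop(s,313,180,38,"pics/k1.png",[(.499,-.1775,.04)],10)
E
```

```text
t: 12.7
position: [0.4999, -0.1782, 0.0931]
ee_rot: [3.141, -0.002, -0.093]
ft_force: [-0.1, 0.8, 0.2]
width: 0.0938
t 12.7 pos [ 0.4999 -0.1782  0.0931] rot [ 3.141e+00 -1.900e-03 -9.270e-02] F [-0.12  0.77  0.23] w 0.0938
shift [-0.001  -0.0006  0.0576] turn 0.0 rows>= 0.9218062552303212
```

View pics/k1.png

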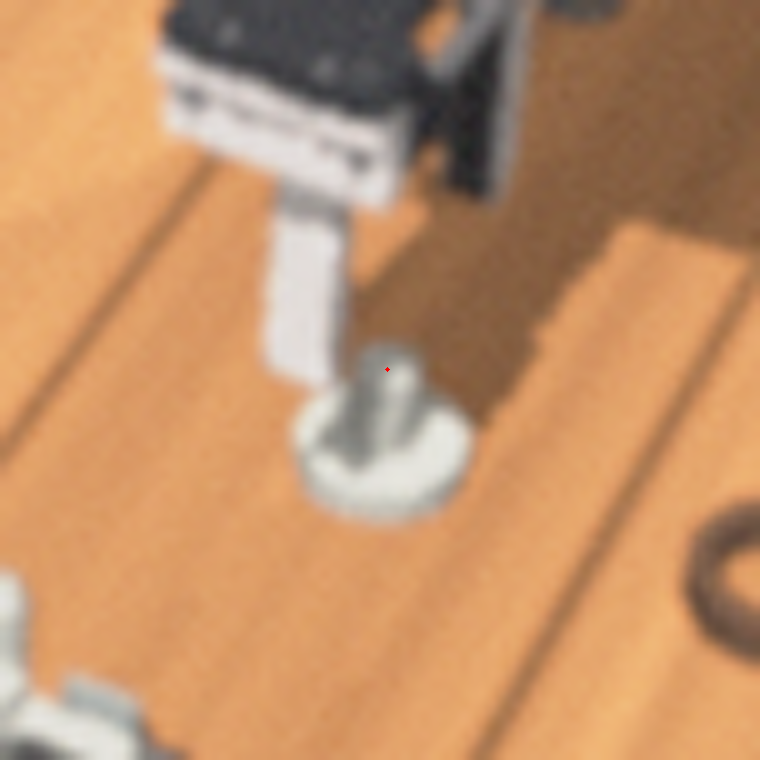

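The knob top is at about (312,178), level with the planned point. I descend so the tips stop just above the disc, then grip the knob.

```bash
python3 -m inch '[-0.001,0,0.03,0, -0.001,0,0.057,0, -0.001,0,0.057,0,-0.001,0,0.057,0]'; python3 -m inch '[0,0,0,0,0,0,0,0,0,0,0,0,0,0,0,0,0,0,0,0,0,0,0,0,0,0,0,0]' 0.1 45; python3 - <<'E'
from h import *
go(.56,.03,.16,-.093)
s=env.camera("side")
crop(s,313,180,38,"pics/k2.png",[],8)
E
```

```text
t: 13.25
position: [0.4989, -0.1783, 0.0362]
ee_rot: [3.141, -0.002, -0.093]
ft_force: [0.3, -0.6, -0.2]
width: 0.0939
t: 14.12
position: [0.498, -0.178, 0.0344]
ee_rot: [-3.142, 0.0, -0.093]
ft_force: [0.6, -0.6, -0.2]
width: 0.0272
t 14.12 pos [ 0.498  -0.178   0.0344] rot [-3.1416  0.     -0.0932] F [ 0.62 -0.63 -0.18] w 0.0272
shift [ 0.0424 -0.2129 -0.1256] turn -0.0 rows>= 4.011944797710953
```

View pics/k2.png

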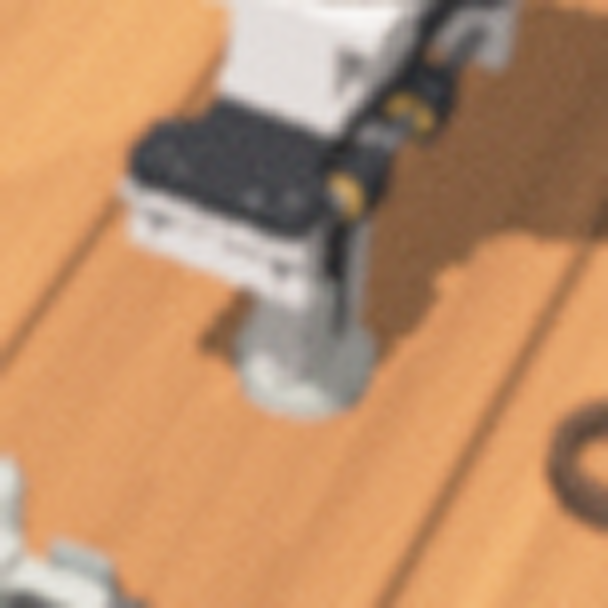

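```bash
python3 -m inch '[0,0,-0.0008,0,0,0,-0.0008,0,0,0,-0.0008,0,0,0,-0.0008,0]'; python3 -m inch '[0,0,-0.03,0, 0,0,-0.08,0, 0,0,-0.13,0, 0,0,-0.13,0]'; python3 - <<'E'
from h import *
go(.56,.03,.16,-.093)
s=env.camera("side")
crop(s,313,160,38,"pics/k3.png",[],8)
E
```

```text
t: 14.68
position: [0.4979, -0.178, 0.0352]
ee_rot: [-3.142, 0.0, -0.093]
ft_force: [0.8, -0.3, -1.3]
width: 0.0195
t: 15.18
position: [0.4993, -0.1786, 0.1688]
ee_rot: [3.139, -0.006, -0.093]
ft_force: [-0.8, 0.2, -2.8]
width: 0.0193
t 15.18 pos [ 0.4993 -0.1786  0.1688] rot [ 3.1395 -0.0063 -0.0932] F [-0.78  0.23 -2.84] w 0.0193
shift [ 0.041  -0.2133  0.0088] turn -0.0 rows>= 3.478347230414453
```

View pics/k3.png

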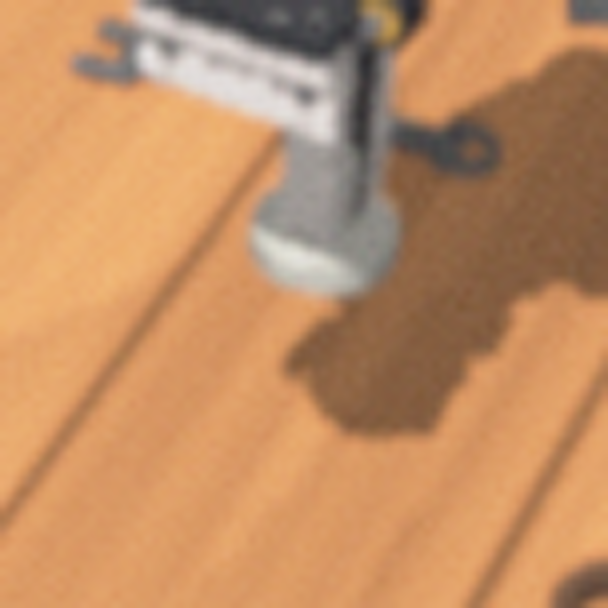

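```bash
python3 -m inch '[0.01,-0.05,0,0, 0.02,-0.1,0,0, 0.03,-0.15,0,0, 0.038,-0.195,0,0, 0.042,-0.214,0,0, 0.042,-0.214,0,0,0.042,-0.214,0,0,0.042,-0.214,0,0]'; python3 - <<'E'
from h import *
from ov import overlay
go(.5595,.0292,.15,-.093)
p=env.read_state()["position"]; z=p[2]-.0352
overlay(p[0],p[1],z,z+.012,"pics/k4.png")
E
```

```text
t: 16.23
position: [0.5595, 0.03, 0.1651]
ee_rot: [3.141, 0.0, -0.095]
ft_force: [-0.1, -0.2, -1.4]
width: 0.0192
t 16.23 pos [0.5595 0.03   0.1651] rot [ 3.1415e+00  3.0000e-04 -9.4600e-02] F [-0.07 -0.24 -1.38] w 0.0192
shift [0.     0.0008 0.0151] turn -0.002 rows>= 0.24161234000091836
```

View pics/k4.png

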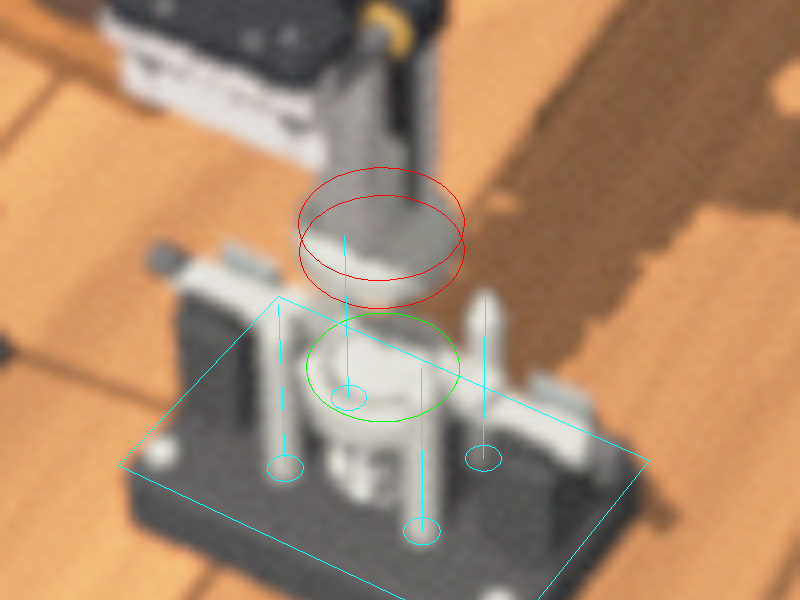

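```bash
python3 -m inch '[0.0006,0.0008,0.01,0, 0.0006,0.0008,0.02,0, 0.0006,0.0008,0.025,0, 0.0006,0.0008,0.03,0, 0.0006,0.0008,0.03,0]'; python3 - <<'E'
from h import *
from ov import overlay
p=env.read_state()["position"]; z=p[2]-.0352
overlay(p[0],p[1],z,z+.012,"pics/k5.png")
E
```

```text
t: 16.9
position: [0.5601, 0.0303, 0.1349]
ee_rot: [3.142, 0.001, -0.093]
ft_force: [0.4, 0.5, -2.7]
width: 0.0194
```

View pics/k5.png

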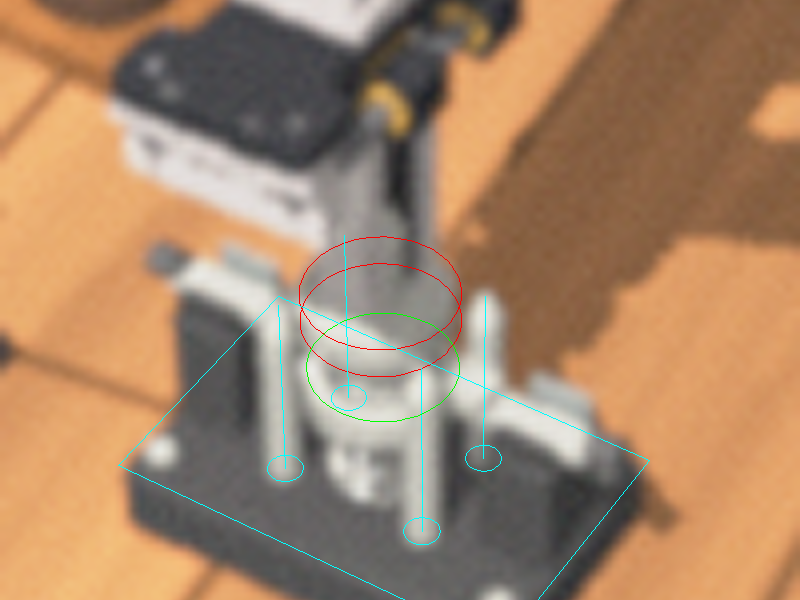

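The cap is between the rods with no load. I nudge 0.8 mm towards the plain cap's y and keep pushing down.

```bash
python3 -m inch '[0,0.0008,0.004,0, 0,0.0008,0.008,0, 0,0.0008,0.012,0, 0,0.0008,0.012,0]'; python3 -m inch '[0,0,0.004,0, 0,0,0.008,0, 0,0,0.012,0, 0,0,0.016,0, 0,0,0.016,0]';python3 -m inch '[0,0,0.004,0, 0,0,0.008,0, 0,0,0.012,0, 0,0,0.012,0, 0,0,0.012,0]'; python3 - <<'E'
from h import *
from ov import overlay
p=env.read_state()["position"]; z=p[2]-.0352
overlay(p[0],p[1],z,z+.012,"pics/k6.png")
E
```

```text
t: 17.45
position: [0.5599, 0.0295, 0.1228]
ee_rot: [3.142, 0.001, -0.093]
ft_force: [-1.1, -0.8, -2.8]
width: 0.0189
t: 18.08
position: [0.5602, 0.0291, 0.1074]
ee_rot: [3.141, -0.0, -0.093]
ft_force: [-2.7, -4.0, 0.2]
width: 0.0192
t: 18.7
position: [0.5602, 0.0292, 0.0955]
ee_rot: [3.141, -0.0, -0.093]
ft_force: [-3.0, -4.7, 1.3]
width: 0.0192
```

View pics/k6.png

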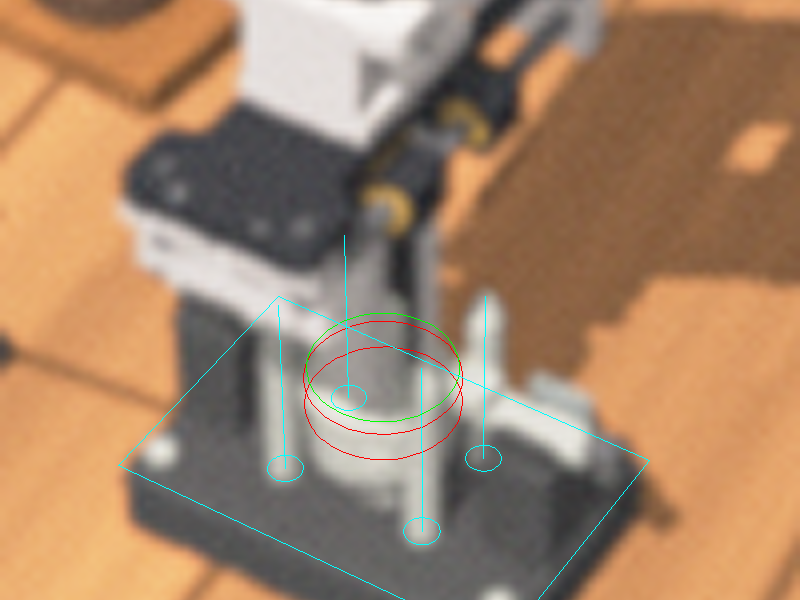

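```bash
python3 -m inch '[-0.0006,0.0008,0.0008,0, -0.0006,0.0008,0.0015,0, -0.0006,0.0008,0.0015,0, -0.0006,0.0008,0.0015,0]'; python3 - <<'E'
from h import *
from ov import overlay
go(.56,.03,.095)
p=env.read_state()["position"]; z=p[2]-.0352
s=env.camera("side"); crop(s,264,213,38,"pics/k7.png",[],10)
E
```

```text
t: 19.25
position: [0.5601, 0.029, 0.0944]
ee_rot: [-3.141, -0.002, -0.093]
ft_force: [-0.4, 0.7, 5.9]
width: 0.0191
t 19.25 pos [0.5601 0.029  0.0944] rot [-3.141e+00 -1.800e-03 -9.310e-02] F [-0.41  0.71  5.94] w 0.0191
shift [-0.0002 -0.001  -0.0006] turn None rows>= 0.018777416175423424
```

View pics/k7.png

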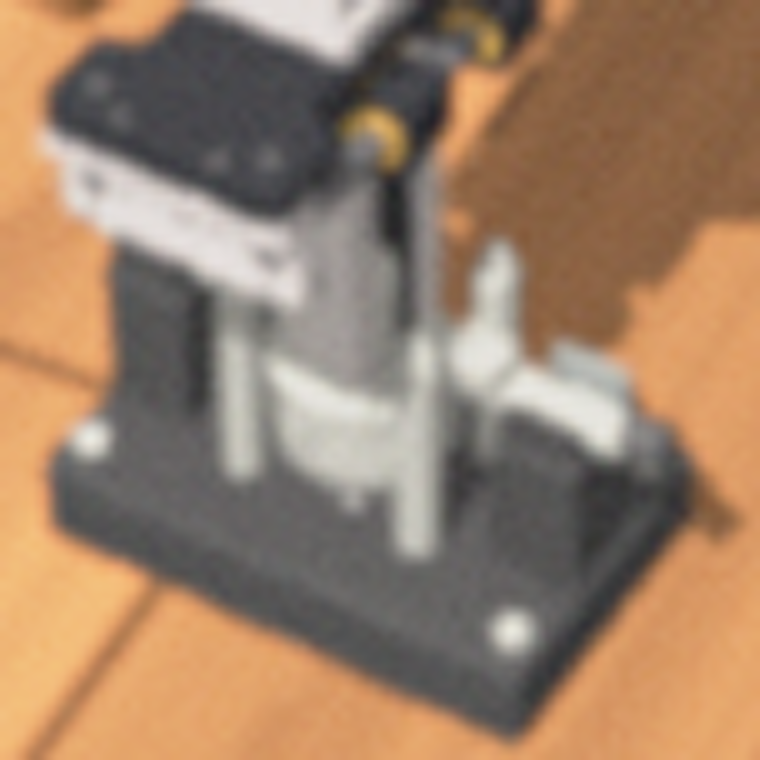

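The vertical force of 5.9 N matches the spring and the side force is gone. I open partly and lift off straight.

```bash
python3 -m inch '[0,0,0,0,0,0,0,0,0,0,0,0,0,0,0,0]' 0.45; python3 -m inch '[0,0,-0.003,0, 0,0,-0.006,0, 0,0,-0.012,0, 0,0,-0.025,0, 0,0,-0.06,0, 0,0,-0.11,0, 0,0.05,-0.13,0, 0,0.1,-0.13,0, 0,0.16,-0.13,0, 0,0.2,-0.13,0]'; python3 - <<'E'
from h import *
from ov import overlay
go(.56,.03,.095)
overlay(.5604,.0290,.066,.078,"pics/k8.png",center=(264,213),r=38,s=10,cut=(100,660))
s=env.camera("side");t=env.camera("top")
a=crop(s,262,210,36,None,[],8);b=crop(t,279,190,36,None,[],8)
cv2.imwrite("pics/k9.png",cv2.resize(np.hstack([a,b]),(800,400)))
for im,c in((t,"top"),(s,"side")):
  for l in("plain_cap_mid","knob_cap_mid"):
   for d in env.look_for(l,c): print(c,l,round(d["conf"],2),np.round(d["point"],3))
cv2.imwrite("pics/k9t.png",t["color"][:,:,::-1])
E
```

```text
t: 19.8
position: [0.5602, 0.0289, 0.0944]
ee_rot: [-3.141, -0.002, -0.093]
ft_force: [-0.3, 0.1, 5.4]
width: 0.0423
t: 21.05
position: [0.5402, -0.1726, 0.2245]
ee_rot: [3.141, -0.0, -0.094]
ft_force: [1.1, -0.1, -0.1]
width: 0.0426
t 21.05 pos [ 0.5402 -0.1726  0.2245] rot [ 3.1414e+00 -1.0000e-04 -9.4400e-02] F [ 1.11 -0.11 -0.1 ] w 0.0426
shift [ 0.0006 -0.2035  0.1295] turn None rows>= 3.85984642014721
top knob_cap_mid 0.62 [0.558 0.028 0.076]
side plain_cap_mid 0.49 [0.551 0.051 0.056]
side knob_cap_mid 0.49 [0.56  0.037 0.075]
side knob_cap_mid 0.47 [ 0.37  -0.174  0.012]
```

View pics/k8.png

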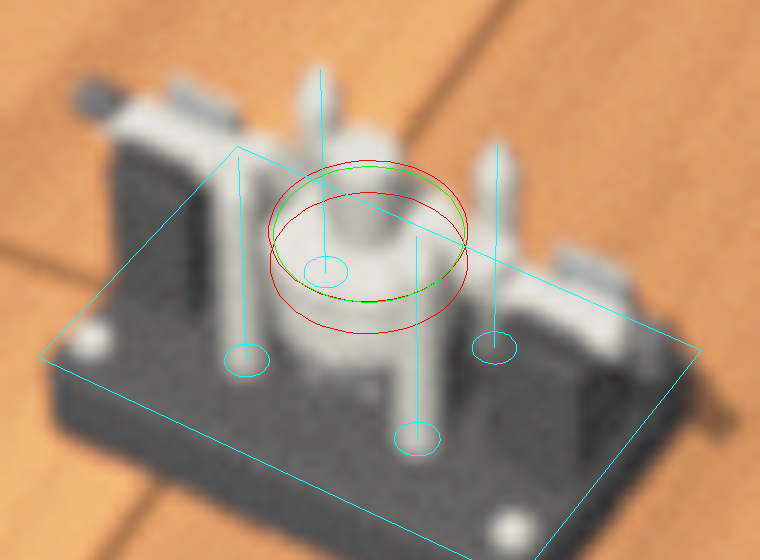

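View pics/k9.png

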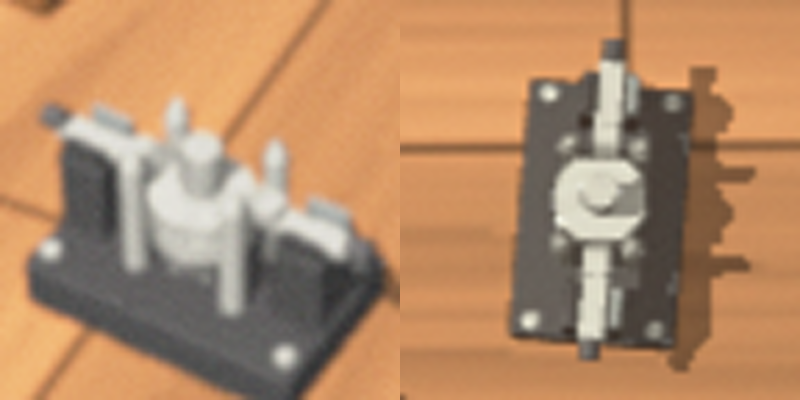

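View pics/k9t.png

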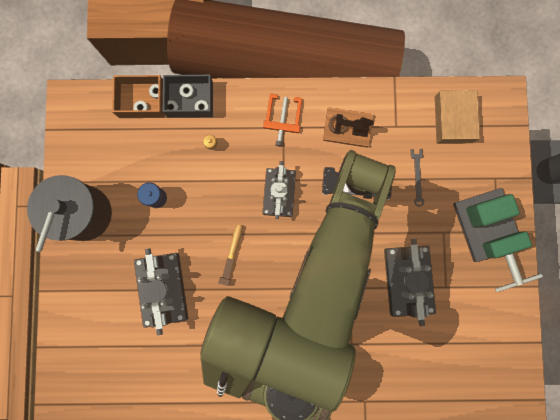

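Both caps are stacked level under the catches. The disc's top matches the 78 mm outline and the knob tip is level with the rod tips. The catch tails are where they were before loading, and nothing else on the bench has moved. I hand the job in.

```bash
python3 -m inch '[0,0,0,0,0,0,0,0]'; python3 -c "
from bench import env
print(env.sign_off())"
```

```text
t: 21.65
position: [0.541, -0.1698, 0.2238]
ee_rot: [-3.142, 0.0, -0.092]
ft_force: [0.6, 0.1, 0.0]
width: 0.0423
the job is handed in; nothing more can be done
None
```

I loaded both caps into the small magazine at about (0.560, 0.030), the plain one first and then the knobbed one, knob up. I handed the job in at about 21.7 s; sign-off reports no verdict.

**Plain cap:** I gripped it by the rim, pushed it down until the vertical force reached about 5 N, and let go. The side view then matched an outline with its top at 78 mm, under the catches.

**Knobbed cap:** I gripped it by the knob. On the way down it rubbed a rod with about 5 N of side force and the vertical reading was low. I shifted it about 1 mm, which cleared the side force and brought the push to 5.9 N, as the spring predicts.

**Last checks:**
- The knobbed disc's top fits the 78 mm outline, sitting level on the plain cap.
- Both catch tails are where they were before loading.
- The other things on the bench look unmoved, and the arm is clear of everything.

**Disagreements:** The two cameras differed by about 2–4 mm on the magazine's y, so I used a value in between. The network also labelled the race as a knob cap in one view. I did not measure the catch positions directly, only judged them from the pictures.

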